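Park the spring plunger of the arrow gauge and slide the stop block out

ROBOT

A 6-joint arm with a two-finger parallel gripper is mounted at the origin on the work surface. World frame = base frame: x ahead of the robot, y to its left, z up, the work surface at z = 0. Lengths are in mm, angles in rad, forces in N, time in s.
With the tool pointing down it reaches from about 350 to 875 mm from the base axis. Payload 4.2 kg.
Tool frame: the origin (TCP) lies midway between the tips of the shut fingers; the grasp point (between the pads) lies 19 mm behind it; y points along the fingers, x is the direction in which the jaws open and shut, and the axes are right-handed (so a half turn about y gives the same grasp; the last joint's range is limited). The gripper opens to 85 mm and grips with 20 to 120 N. Pads are 22 mm wide; open, the fingers measure 114 mm over their backs; the gripper's body (76 mm by 85 mm) begins 54 mm behind the grasp point. The pads swing forward as they close: fully open they stand 13 mm farther back than shut.
Start: joints at [-1.051, 0.385, 0.008, 0, -1.194, -0.259], TCP at [161.175, -603.839, 231.312] pointing down, gripper open.
Joint ranges: [-3.14, 3.14], [-1.21, 2.06], [-1.07, 1.41], [-3.16, 2.05], [-2.99, -0.16], [-3.1, 3.1]. Speed limits (rad/s): [2.79, 2.79, 3.14, 3.14, 3.14, 3.14].

INTERFACE

Orientations are given as a unit quaternion [x, y, z, w].
In Python, from bench import read_state, get_image, job_done gives the robot as it stands.
- The arm moves only by the tool play_rows, never from a script. Its argument "series" is a list of rows, each a list of 7 numbers: the shift along the tool's x, y, z in m, then the turn, a rotation vector about the tool's x, y, z in rad, then the finger opening in m, from 0 to 0.0854. In form: [[x, y, z, wx, wy, wz, claw], ...]. A call has 1 to 10 rows; each row shifts and turns the pose as measured when the row begins, along the tool's axes as they then stand; what a row does not reach is not made up. A row lasts 1/10 s, in which the tool goes at most 50 mm and 8.59 degrees, less where a joint would pass 70% of its speed; a pose out of reach is approached as far as the arm can. A call with a gripper value outside its range is refused whole. The fingers move at their own pace and stop on an object; the grip force is fixed at half the most. Time passes only in rows, so rows that do not move let the fingers close. It gives the time, the measured TCP pose, the force and the opening at its end, in the units of the state.
- read_state(): the state, without advancing time (a new reading comes with each control period).
- get_image(name): name is "side" or "top"; returns a dict with "color" (480x640x3 uint8, red, green, blue), "intrinsics" (3x3 intrinsics, pixels), "origin" and "orientation" of the camera in the world. Camera axes: x right, y down, z forward; pixel columns grow to the right and rows downward; lengths in mm; the calibration is good to about 2 mm. A picture is of the moment at which its call begins. There is no depth.
- job_done(): hands the job in, once; it reports no verdict.
The state is a dict: "clock": time; "joints": joint angles; "joint_vel": joint speeds; "joint_efforts": joint torques, N m; "position": TCP position; "ee_rot": TCP orientation; "contact_force": force on the tool from outside, world axes, zero at the start; "wrist_torque": the same for the moment, N m; "gripper_width": finger opening in mm.
Only numpy, scipy, OpenCV 4.12 (cv2) and the standard library are available. Lean on these libraries where they do the work, as an engineer would, in place of code of your own. Each camera call takes 0.05 s, during which the arm holds its last target. There are 200 camera calls.

TASK

The arrow gauge has to be opened up for longer shafts. Pull the plunger's black T-bar knob up against its spring, feel for the height at which it lets itself be twisted, twist it clockwise (seen from above) into its rest notch so that it stays up by itself, and never wrench it against its collar; then slide the stop block by its handle all the way to the end stop and let go, leaving the plunger parked and the things lying around the gauge where they are.

Things in the scene. Friction and masses are not known exactly. Their poses are not given: they have to be found in the camera images.
- jig: Arrow length gauge, fixed to the bench: aluminium base plate 220 x 260 x 14 mm, a wooden shaft bed along its near edge, a steel end stop and a steel bracket that carries the plunger. Origin on the bench top. Its z axis is up; the stop block slides along its +y; the plunger's vertical axis passes through x = +35 mm, y = 0 of this frame.
- knob_grip (a point): Centre of the plunger's black T-bar knob: a bar 46 mm long (this point's x axis), 14 mm wide (y axis; grip across it), 20 mm high, on a 13 mm stem over the steel collar. Seated, it is 112 mm above the bench, the bar along the gauge's x axis, at least 9 mm free under it. The spring pulls it down with about 6 N when seated, rising 0.3 N per mm to 14 N at full pull, 25 mm up.
- bracket_top (a point): Point on the plunger's axis, 48 mm above the bench, under the 38 mm slotted collar. The knob's cross pin runs up and down in an upright slot with 0.08 rad of turning play. Only at one height, 9 to 17 mm up (adjustable, differs each time, unmeasured; 2-3 mm of play), does a side opening let it turn clockwise from above; lower or higher it is blocked: feel for the opening. Inside, it turns freely.
- plunger: The spring plunger with knob; origin on its axis, at bench height when seated. The rest notch is 75 degrees (1.31 rad) clockwise of seated; its far wall stops the turn at about 80. Let down there, the pin drops 3 mm and the knob stays 6 to 14 mm above seated. The pin bears on the collar about 15 mm from the axis; keep the force between plunger and collar under 40 N (0.2 N m of twist is plenty).
- stop_block: Sliding stop block, 80 mm wide along the slide, with a steel tongue in which the plunger's 10 mm lock pin sits 4.5 mm deep. Its origin is the gauge's while locked. It travels 85 mm along the gauge's +y to the end stop, with about 2.5 N friction. Until the plunger is raised it is locked (1.5 mm play); do not drag it against the lock pin with 40 N or more.
- stop_grip (a point): Grip point on the stop block's upright aluminium handle tab: 14 mm thick along the slide (y axis of this point; grip across it), 36 mm wide along x; its top is 86 mm and its foot 36 mm above the bench, this point 65 mm.
- end_stop (a point): Middle of the end stop's face, which the stop block's side meets at the end of its 85 mm travel; 27 mm above the bench.
- glue_bottle: White glue bottle, 36 mm diameter, 85 mm tall, standing beyond the gauge; origin at its foot. Leave it.
- nock_pot: Beige pot, 64 mm diameter, 50 mm tall, standing beyond the gauge; origin at its foot. Leave it.
- pliers: Orange-handled pliers lying to the right of the gauge, about 145 mm long, 14 mm high; origin at the joint, on the bench. Leave them.
- grain_scale: Flat grey scale 85 x 120 x 22 mm to the left of the gauge; origin under its centre. Leave it.
- hex_driver: Screwdriver with a black handle lying on the bench between the robot and the gauge, roughly along the gauge's y axis. Leave it.
- wax_block: Tan wax block 50 x 30 x 20 mm lying at the far right corner of the gauge; origin under its centre. Leave it.

How it is judged (in metres and radians):
On the way, in this order (a step that is already met when the one before it is completed fails the run):
1. the knob is turned into its rest notch and raised, the stop block still at its start (z of knob_grip in the frame of jig above 0.116 m and angle between the x axis of knob_grip and the x axis of jig, either way round above 1.17 rad and y of stop_block in the frame of jig below 0.01 m), for 0.2 s.
2. the stop block is at the end stop (y of stop_block in the frame of jig above 0.081 m), for 0.2 s.
At the end, for the whole second after the job is handed in: The plunger knob stays up by itself (at least 4 mm above its seated height) and turned at least 67 degrees, in its rest notch; the stop block is within 4 mm of its full 85 mm travel; both at rest (z of knob_grip in the frame of jig above 0.116 m and angle between the x axis of knob_grip and the x axis of jig, either way round above 1.17 rad and y of stop_block in the frame of jig above 0.081 m and linear speed of each of stop_block, plunger below 0.01 m/s); the robot touches nothing.
It fails at once if the plunger is forced against the gauge's collar (40 N or more) (contact force between plunger and jig above 40 N).
It fails at once if the stop block is dragged against the lock pin (40 N or more) (contact force between plunger and stop_block above 40 N).
It fails at once if a thing lying around the gauge is moved more than 30 mm (distance of any of glue_bottle, nock_pot, pliers, grain_scale, hex_driver, wax_block from where it was at the start of the episode above 0.03 m).
It also fails if it takes over 72 s, if anything falls off the work surface, if the arm or the gripper's body presses on something with over 40 N, if the wrist force passes 120 N, or if a joint passes its speed limit or range.

## Working session

There is one attempt and no reset: what is moved stays moved. The work goes in short steps, Python scripts to look and compute and a tool call to move; the robot and the scene stay as the last step left them, time stands still between calls to the robot, and variables do not carry over. Pictures are saved under pics/ and viewed, about 8 in all and at most 12, crops included, and the job is handed in when it is done.

Besides the shell and the picture viewer there is one more tool, called after "Request:" in YAML: its name, and indented under it one key for each argument. play_rows: Moves the arm, as the interface text tells. Its arguments: {"type":"object","properties":{"series":{"type":"array","items":{"type":"array","items":{"type":"number"}}}},"required":["series"]}

```bash
mkdir -p pics; ls
cat > h.py <<'E'
import numpy as np, cv2
from scipy.spatial.transform import Rotation as R
from bench import read_state, get_image, job_done
def snap(n,f):
    im=get_image(n); cv2.imwrite('pics/'+f,im['color'][:,:,::-1]); return im
def ray(im,u,v,z):
    K=np.array(im['intrinsics']); o=np.array(im['origin']); q=np.array(im['orientation'])
    M=R.from_quat(q).as_matrix() if q.size==4 else q
    d=M@np.linalg.inv(K)@[u,v,1]; return o+d*(z-o[2])/d[2]
E
python3 - <<'E'
from h import *
import pickle
for n in('top','side'):
    im=snap(n,n+'0.png'); print(n,im['intrinsics'],im['origin'],im['orientation']); pickle.dump(im,open(n+'0.pkl','wb'))
print(read_state())
E
```

```text
pics
top [[595.70674787   0.         326.73654929]
 [  0.         595.70674787 238.2729743 ]
 [  0.           0.           1.        ]] [ 370.36944002   61.91610636 1278.42145795] [-0.69620381  0.71445921 -0.04941755  0.04905301]
side [[464.71662586   0.         325.34055654]
 [  0.         464.71662586 243.77451594]
 [  0.           0.           1.        ]] [ 455.06772426 -690.73555185  568.68813759] [ 0.87312307 -0.04573825  0.03894161 -0.48378473]
{'clock': 0.1, 'joints': array([-1.05141040e+00,  3.85496218e-01,  6.77003847e-03, -4.39036349e-04,
       -1.19401195e+00, -2.58605247e-01]), 'joint_vel': array([ 0.00109609, -0.00189543,  0.00288446,  0.00184545,  0.00188214,
        0.00073068]), 'joint_efforts': array([-5.67058887e-04, -3.93318486e+01,  1.88928330e+01,  4.19794589e+00,
       -2.62149784e-03, -5.56268333e-06]), 'position': array([ 161.03340388, -603.35884003,  230.32333774]), 'ee_rot': array([ 0.43021262,  0.56112921, -0.56033288, -0.43136779]), 'contact_force': array([ 0.01403047, -0.8005948 ,  0.42380863]), 'wrist_torque': array([ 0.04372596, -0.01028369, -0.03995365]), 'gripper_width': 85.39888369000275}
```

View pics/top0.png

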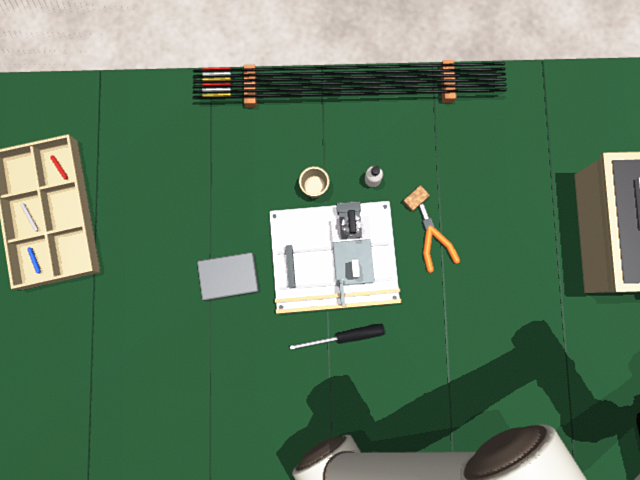

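View pics/side0.png

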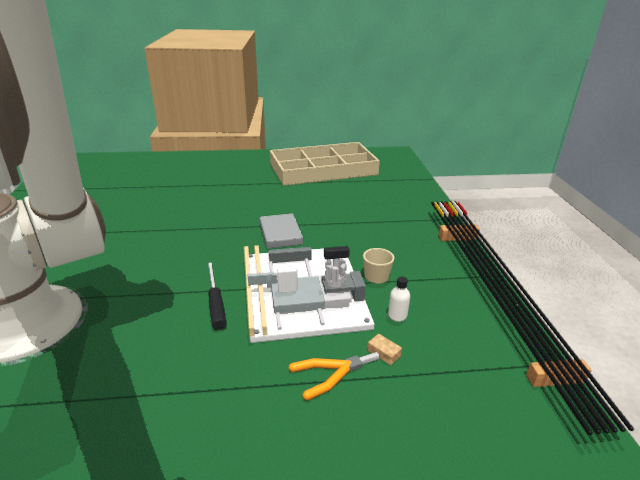

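The top view shows the gauge plate at about px (270–400, 203–312), with the knob near (350,222) and the handle tab near (353,268). The screwdriver is below it, the scale to the left and the pliers to the right. The side view shows the same layout, with the knob at about (337,253). Next I'll take enlarged crops.

Run:
```python
import cv2,numpy as np
a=cv2.imread('pics/top0.png')[195:320,265:405]; b=cv2.imread('pics/side0.png')[235:340,240:375]
s=lambda c:cv2.resize(c,(c.shape[1]*4,c.shape[0]*4),interpolation=cv2.INTER_CUBIC)
a=cv2.resize(a,(400*140//125,400),interpolation=cv2.INTER_CUBIC)
a=cv2.resize(cv2.imread('pics/top0.png')[195:315,265:405],None,fx=2.85,fy=4,interpolation=cv2.INTER_CUBIC)
b=cv2.resize(cv2.imread('pics/side0.png')[240:340,240:375],None,fx=2.95,fy=4.8,interpolation=cv2.INTER_CUBIC)
cv2.imwrite('pics/crop0.png',np.hstack([a[:480],b[:480]])[:, :800])
```

```text
(no output)
```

View pics/crop0.png

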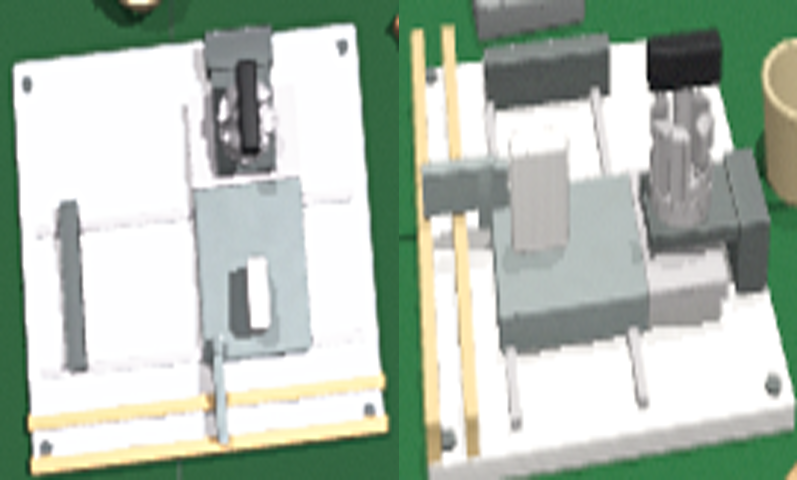

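The crop shows the black bar running along the gauge x, centred at about top px (352,222). The handle top is at about (355.5,268), and the end stop is to the left.

Run:
```python
from h import *
import pickle
T=pickle.load(open('top0.pkl','rb'));S=pickle.load(open('side0.pkl','rb'))
c=T['color'].astype(int); 
g=(c.min(2)>150); m=np.zeros(g.shape,np.uint8); m[195:320,262:405]=g[195:320,262:405]
m=cv2.morphologyEx(m,cv2.MORPH_OPEN,np.ones((3,3),np.uint8))
cs,_=cv2.findContours(m,0,1); k=np.vstack([x for x in cs if cv2.contourArea(x)>100])
box=cv2.boxPoints(cv2.minAreaRect(k)); print(box)
P=np.array([ray(T,u,v,14)[:2] for u,v in box]); print(P.round(1),'centre',P.mean(0))
for i in range(4):
    d=P[(i+1)%4]-P[i]; print(np.linalg.norm(d),np.degrees(np.arctan2(d[1],d[0])))
def blob(im,box,f,z,name):
    u0,u1,v0,v1=box; cc=im['color'][v0:v1,u0:u1].astype(int); q=f(cc).astype(np.uint8)
    n,l,st,ce=cv2.connectedComponentsWithStats(q); i=1+np.argmax(st[1:,4]); 
    vs,us=np.nonzero(l==i); r=cv2.minAreaRect(np.stack([us,vs],1).astype(np.float32))
    uv=np.array(r[0])+[u0,v0]; bx=cv2.boxPoints(r)+[u0,v0]
    Q=np.array([ray(im,*b,z) for b in bx])
    print(name,st[i],uv,ray(im,*uv,z).round(1),'sides',np.linalg.norm(Q[1]-Q[0]),np.linalg.norm(Q[2]-Q[1]),'ang',[np.degrees(np.arctan2(*(Q[j+1]-Q[j])[[1,0]])).round(1) for j in (0,1)])
blob(T,(340,365,205,240),lambda c:c.max(2)<45,122,'knob top')
blob(S,(315,360,240,270),lambda c:c.max(2)<45,112,'knob side')
blob(T,(348,362,255,282),lambda c:c.min(2)>205,86,'handle top')
```

```text
[[267.30383 210.56985]
 [390.8346  200.05661]
 [399.52673 302.18918]
 [275.99597 312.70242]]
[[611.4 185.6]
 [627.5 -81.8]
 [407.5 -91.1]
 [392.2 169.9]] centre [509.66571114  45.65159822]
267.84295389104244 -86.54217962551246
220.23351752032877 -177.5553887940568
261.49862535748883 93.3531671305369
219.73510783594512 4.096772266408093
knob top [10 26  6  2  7] [352.40384674 231.98077202] [543.7   8.5 122. ] sides 1.948258691492879 10.003417853301851 ang [np.float64(-13.0), np.float64(-102.9)]
knob side [  9   9  25  10 164] [335.71379471 254.43448257] [566.3  -1.7 112. ] sides 29.202548023496675 44.228540661344425 ang [np.float64(80.8), np.float64(-13.5)]
handle top [  4   4   8  18 126] [355.5 267.5] [476.9   2.9  86. ] sides 14.07857748276044 34.224349577673756 ang [np.float64(-91.5), np.float64(178.1)]
```

Run:
```python
from h import *
import pickle
T=pickle.load(open('top0.pkl','rb'));S=pickle.load(open('side0.pkl','rb'))
f=lambda x,y:(265+x/2.85,195+y/4)
W=[ray(T,*f(*p),14)[:2] for p in [(27,84),(342,46),(369,410),(45,448)]]
for a,b in((3,0),(2,1),(1,0),(2,3)):
    d=W[b]-W[a]; print(np.linalg.norm(d),np.degrees(np.arctan2(d[1],d[0])))
print('c',np.mean(W,0))
for name,im,(u0,u1,v0,v1),z in(('top',T,(342,362,208,240),122),('side',S,(318,356,243,266),112)):
    c=im['color'][v0:v1,u0:u1].astype(int).max(2)
    for t in(40,55,70):
        n,l,st,ce=cv2.connectedComponentsWithStats((c<t).astype(np.uint8)); i=1+np.argmax(st[1:,4])
        uv=ce[i]+[u0,v0]; print(name,t,st[i],uv,ray(im,*uv,z))
print('eye',ray(T,*f(248,107),122),'ends',ray(T,*f(246,61),122),ray(T,*f(250,153),122))
print(R.from_quat(read_state()['ee_rot']).as_matrix().round(3))
```

```text
195.49292547678886 3.1284315558178877
196.4533907896331 3.5926170534433037
239.32722708329428 93.50047659860016
240.91449132265228 93.27113240135765
c [508.58309896  45.11202837]
top 40 [ 8 24  6  1  6] [352.5 232. ] [543.68894305   8.33764641 122.        ]
top 55 [ 7  9  1 11 11] [349. 222.] [563.75731662  14.58926624 122.        ]
top 70 [ 6  2  8 24 55] [349.98181818 222.47272727] [562.76472324  12.68750201 122.        ]
side 40 [  6   7  25   9 139] [335.22302158 254.58273381] [565.37604141  -2.09973643 112.        ]
side 55 [  6   6  25  10 187] [335.70588235 254.01069519] [ 5.66496144e+02 -3.13705152e-01  1.12000000e+02]
side 70 [  6   4  25  12 267] [336.01123596 252.42696629] [567.75960726   4.81928286 112.        ]
eye [564.10136137   8.63813965 122.        ] ends [587.12945875   9.29351417 122.        ] [541.19819487   7.98632063 122.        ]
[[-0.258 -0.001 -0.966]
 [ 0.966  0.002 -0.258]
 [ 0.002 -1.     0.   ]]
```

Request:
play_rows:
  series:
    - [0.0325,0,-0.0365,0,0,0,0.0854]
    - [0.0325,0,-0.0365,0,0,0,0.0854]
    - [0.0325,0,-0.0365,0,0,0,0.0854]
    - [0.0325,0,-0.0365,0,0,0,0.0854]
    - [0.0325,0,-0.0365,0,0,0,0.0854]
    - [0.0325,0,-0.0365,0,0,0,0.0854]
    - [0.0325,0,-0.0365,0,0,0,0.0854]
    - [0.0325,0,-0.0365,0,0,0,0.0854]
    - [0.0325,0,-0.0365,0,0,0,0.0854]
    - [0.0325,0,-0.0365,0,0,0,0.0854]

```text
clock: 1.1
position: [433.0, -188.0, 225.8]
ee_rot: [0.431, 0.559, -0.557, -0.438]
contact_force: [1.2, -0.6, -0.1]
gripper_width: 85.2
```

```bash
cat >> h.py <<'E'
def go(p,yaw):
    "tool-axis shift (mm) to world point p and turn to jaw yaw (deg) with y straight down"
    s=read_state(); M=R.from_quat(s['ee_rot']).as_matrix(); a=np.radians(yaw)
    x=np.array([np.cos(a),np.sin(a),0]); y=np.array([0,0,-1.]); D=np.stack([x,y,np.cross(x,y)],1)
    print('t',round(s['clock'],2),'pos',s['position'].round(1),'jaw',np.degrees(np.arctan2(M[1,0],M[0,0])).round(2),'j',s['joints'].round(3))
    print('F',s['contact_force'].round(2),'M',s['wrist_torque'].round(3),'w',round(s['gripper_width'],1))
    print('shift mm',(M.T@(np.array(p)-s['position'])).round(1),'turn',R.from_matrix(M.T@D).as_rotvec().round(4))
E
python3 -c "from h import *; go((564.3,8.6,180),93.4)"
```

```text
t 1.1 pos [ 433.  -188.   225.8] jaw 104.22 j [-0.069  0.131 -0.352 -0.008 -1.094 -1.249]
F [ 1.23 -0.58 -0.15] M [-0.125 -0.076  0.034] w 85.2
shift mm [ 158.    46.6 -175.7] turn [-0.0047  0.1888  0.0086]
```

Request:
play_rows:
  series:
    - [0,0,0,0,-0.148,0,0.0854]
    - [0,0,0,0,-0.148,0,0.0854]
    - [0,0,0,0,-0.148,0,0.0854]
    - [0,0,0,0,-0.148,0,0.0854]
    - [0,0,0,0,-0.148,0,0.0854]
    - [0,0,0,0,-0.148,0,0.0854]
    - [0,0,0,0,-0.148,0,0.0854]
    - [0,0,0,0,-0.148,0,0.0854]
    - [0,0,0,0,-0.148,0,0.0854]
    - [0,0,0,0,-0.148,0,0.0854]

```text
clock: 2.1
position: [434.0, -180.0, 221.9]
ee_rot: [-0.068, 0.708, -0.7, 0.06]
contact_force: [0.7, -0.3, -0.3]
gripper_width: 85.5
```

Request:
play_rows:
  series:
    - [0,0,0,0,-0.148,0,0.0854]
    - [0,0,0,0,-0.148,0,0.0854]
    - [0,0,0,0,-0.148,0,0.0854]
    - [0,0,0,0,-0.148,0,0.0854]
    - [0,0,0,0,-0.148,0,0.0854]
    - [0,0,0,0,-0.148,0,0.0854]
    - [0,0,0,0,-0.148,0,0.0854]
    - [0,0,0,0,-0.148,0,0.0854]
    - [0,0,0,0,-0.148,0,0.0854]
    - [0,0,0,0,-0.148,0,0.0854]

```text
clock: 3.1
position: [430.3, -179.0, 217.8]
ee_rot: [0.528, -0.481, 0.462, -0.525]
contact_force: [0.4, -0.4, 0.7]
gripper_width: 85.4
```

```bash
python3 -c "from h import *; go((564.3,8.6,180),273.4)"
```

```text
t 3.1 pos [ 430.3 -179.   217.8] jaw -83.67 j [-0.053  0.137 -0.364 -0.014 -1.093  1.741]
F [ 0.37 -0.38  0.7 ] M [-0.027  0.023  0.037] w 85.4
shift mm [-171.1   37.4  154.7] turn [ 0.0214  0.0512 -0.0158]
```

Request:
play_rows:
  series:
    - [-0.0285,0.005,0.0258,0.021,0.051,-0.016,0.0854]
    - [-0.0285,0.005,0.0258,0,0,0,0.0854]
    - [-0.0285,0.005,0.0258,0,0,0,0.0854]
    - [-0.0285,0.005,0.0258,0,0,0,0.0854]
    - [-0.0285,0.005,0.0258,0,0,0,0.0854]
    - [-0.0285,0.005,0.0258,0,0,0,0.0854]
    - [0,0,0,0,0,0,0.0854]
    - [0,0,0,0,0,0,0.0854]

```text
clock: 3.9
position: [575.3, 8.6, 183.2]
ee_rot: [0.516, -0.486, 0.484, -0.513]
contact_force: [0.3, 0.3, 0.3]
gripper_width: 85.4
```

```bash
python3 -c "from h import *; go((564.3,8.6,180),273.4)"
```

```text
t 3.9 pos [575.3   8.6 183.2] jaw -86.64 j [ 0.296  0.342 -0.184 -0.    -1.05   1.333]
F [0.26 0.27 0.27] M [-0.075 -0.019 -0.008] w 85.4
shift mm [ -0.7   3.3 -11. ] turn [ 0.0052 -0.0008  0.001 ]
```

Request:
play_rows:
  series:
    - [0,0.02,-0.011,0.005,0,0,0.0854]
    - [0,0.01,0,0,0,0,0.0854]
    - [0,0,0,0,0,0,0.0854]

```text
clock: 4.2
position: [563.1, 6.3, 152.6]
ee_rot: [0.514, -0.485, 0.486, -0.514]
contact_force: [0.4, 0.1, 0.8]
gripper_width: 85.2
```

Run:
```python
from h import *
go((564.3,8.6,99),273.4)
a=snap('top','t1.png');b=snap('side','s1.png')
A=cv2.resize(cv2.imread('pics/t1.png')[180:290,300:410],(400,400),interpolation=cv2.INTER_CUBIC)
B=cv2.resize(cv2.imread('pics/s1.png')[200:310,280:390],(400,400),interpolation=cv2.INTER_CUBIC)
cv2.imwrite('pics/c1.png',np.hstack([A,B]))
```

```text
t 4.2 pos [563.1   6.3 152.6] jaw -86.71 j [ 3.000e-01  3.500e-01 -2.580e-01  1.000e-03 -9.630e-01  1.328e+00]
F [0.44 0.06 0.77] M [0.049 0.005 0.004] w 85.2
shift mm [-2.3 53.6  1.3] turn [ 0.0001 -0.0019  0.0013]
```

View pics/c1.png

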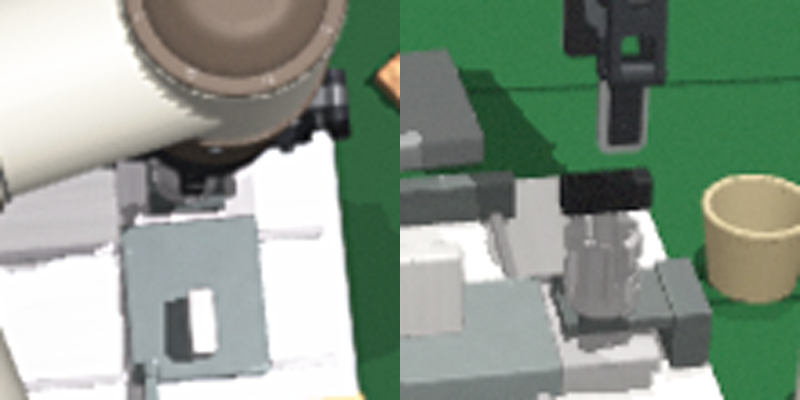

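The side crop shows the knob just under the open gripper, at u≈337. The near finger is at u≈341. I'll check that against a projection.

Run:
```python
from h import *
im=get_image('side'); K=np.array(im['intrinsics']);M=R.from_quat(im['orientation']).as_matrix()
for p in [(563.1,-36.4,165),(563.1,-46,165),(564.3,8.6,112),(564.3,1.6,112)]:
    c=K@(M.T@(np.array(p)-im['origin'])); print(p,c[:2]/c[2])
```

```text
(563.1, -36.4, 165) [337.76554453 239.35074034]
(563.1, -46, 165) [338.57902963 242.36970102]
(564.3, 8.6, 112) [333.83518968 251.37779511]
(564.3, 1.6, 112) [334.35229471 253.48425928]
```

Request:
play_rows:
  series:
    - [-0.0023,0.02,0.001,0,0,0,0.0854]
    - [0,0.02,0,0,0,0,0.0854]
    - [0,0.012,0,0,0,0,0.0854]
    - [0,0,0,0,0,0,0.0854]

```text
clock: 4.75
position: [569.7, 8.8, 105.3]
ee_rot: [-0.51, 0.482, -0.489, 0.518]
contact_force: [1.2, -0.5, 0.3]
gripper_width: 85.4
```

```bash
python3 -c "from h import *; go((564.3,8.6,99),273.4)"
```

```text
t 4.75 pos [569.7   8.8 105.3] jaw -86.74 j [ 0.301  0.408 -0.308  0.004 -0.842  1.324]
F [ 1.17 -0.5   0.25] M [-0.027  0.025  0.022] w 85.4
shift mm [-0.1  6.2 -5.5] turn [-0.0134 -0.0025 -0.0003]
```

Request:
play_rows:
  series:
    - [0,0.006,-0.0055,-0.013,-0.002,0,0.0854]
    - [0,0,0,0,0,0,0.0854]

```text
clock: 4.95
position: [564.9, 8.4, 100.2]
ee_rot: [-0.514, 0.485, -0.485, 0.515]
contact_force: [0.3, 0.3, -0.0]
gripper_width: 85.4
```

```bash
python3 -c "from h import *; go((564.3,8.6,99),273.4)"
```

```text
t 4.95 pos [564.9   8.4 100.2] jaw -86.61 j [ 0.302  0.412 -0.315 -0.    -0.842  1.328]
F [ 0.29  0.3  -0.01] M [-0.065  0.033  0.012] w 85.4
shift mm [-0.2  1.2 -0.6] turn [-0.0015 -0.0002 -0.0004]
```

Request:
play_rows:
  series:
    - [0,0.0,0,0,0,0,0.03]
    - [0,-0.0004,0,0,0,0,0.03]
    - [0,-0.0004,0,0,0,0,0.03]
    - [0,-0.0004,0,0,0,0,0.02]
    - [0,-0.0004,0,0,0,0,0.01]
    - [0,-0.0004,0,0,0,0,0.005]
    - [0,-0.0004,0,0,0,0,0]
    - [0,0,0,0,0,0,0]

```text
clock: 5.75
position: [566.4, 7.8, 104.4]
ee_rot: [-0.513, 0.484, -0.486, 0.516]
contact_force: [-0.5, -0.8, 1.0]
gripper_width: 12.4
```

```bash
python3 -c "from h import *; go((564.3,8.6,99),273.4)"
```

```text
t 5.75 pos [566.4   7.8 104.4] jaw -86.62 j [ 3.000e-01  4.070e-01 -3.100e-01  1.000e-03 -8.480e-01  1.328e+00]
F [-0.48 -0.78  0.97] M [-0.105 -0.082  0.027] w 12.4
shift mm [-0.9  5.4 -2. ] turn [-0.0057 -0.0003 -0.0003]
```

Request:
play_rows:
  series:
    - [0,0,0,0,0,0,0.03]
    - [0,0.003,0,0,0,0,0.03]
    - [0,0.003,-0.002,-0.005,0,0,0.03]
    - [0,0,0,0,0,0,0.03]

```text
clock: 6.15
position: [564.2, 8.4, 98.5]
ee_rot: [-0.514, 0.485, -0.485, 0.515]
contact_force: [-0.4, 0.5, 0.3]
gripper_width: 29.8
```

```bash
python3 -c "from h import *; go((564.3,8.6,99),273.4)"
```

```text
t 6.15 pos [564.2   8.4  98.5] jaw -86.59 j [ 3.020e-01  4.140e-01 -3.170e-01 -1.000e-03 -8.390e-01  1.329e+00]
F [-0.44  0.55  0.3 ] M [0.041 0.085 0.013] w 29.8
shift mm [-0.2 -0.5  0.1] turn [-0.0004  0.0001 -0.0009]
```

Request:
play_rows:
  series:
    - [0,0,0,0,0,0,0.02]
    - [0,0,0,0,0,0,0.01]
    - [0,0,0,0,0,0,0]
    - [0,0,0,0,0,0,0]
    - [0,0,0,0,0,0,0]

```text
clock: 6.65
position: [564.1, 7.7, 98.7]
ee_rot: [0.515, -0.485, 0.485, -0.515]
contact_force: [-0.1, -1.3, 0.1]
gripper_width: 12.8
```

```bash
python3 -c "from h import *; go((564.3,8.6,99),273.4)"
```

```text
t 6.65 pos [564.1   7.7  98.7] jaw -86.59 j [ 0.301  0.413 -0.317  0.    -0.84   1.329]
F [-0.09 -1.32  0.14] M [-0.218 -0.073  0.047] w 12.8
shift mm [-0.9 -0.3  0.2] turn [-0.      0.0001  0.0001]
```

Request:
play_rows:
  series:
    - [0,-0.001,0,0,0,0,0]
    - [0,-0.001,0,0,0,0,0]
    - [0,-0.001,0,0,0,0,0]

```text
clock: 6.95
position: [563.9, 7.7, 99.6]
ee_rot: [0.515, -0.485, 0.485, -0.514]
contact_force: [1.6, -1.4, -6.2]
gripper_width: 12.9
```

```bash
python3 -c "from h import *; go((564.3,8.6,99),273.4)"
```

```text
t 6.95 pos [563.9   7.7  99.6] jaw -86.64 j [ 3.010e-01  4.120e-01 -3.160e-01 -1.000e-03 -8.430e-01  1.329e+00]
F [ 1.64 -1.43 -6.22] M [-0.403 -0.872 -0.008] w 12.9
shift mm [-0.9  0.6  0.4] turn [ 0.0008 -0.0007 -0.0004]
```

Request:
play_rows:
  series:
    - [0,-0.0017,0,0,0,0,0]
    - [0,-0.0017,0,0,0,0,0]
    - [0,-0.0017,0,0,0,0,0]
    - [0,-0.0017,0,0,0,0,0]

```text
clock: 7.35
position: [563.9, 7.7, 105.4]
ee_rot: [0.515, -0.486, 0.485, -0.514]
contact_force: [2.9, -1.4, -8.1]
gripper_width: 12.5
```

```bash
python3 -c "from h import *; go((564.3,7.7,106),273.4)"
```

```text
t 7.35 pos [563.9   7.7 105.4] jaw -86.67 j [ 3.000e-01  4.060e-01 -3.090e-01 -1.000e-03 -8.580e-01  1.329e+00]
F [ 2.86 -1.44 -8.11] M [-0.438 -1.015  0.029] w 12.5
shift mm [ 0.  -0.6  0.4] turn [ 0.0017 -0.0012 -0.0006]
```

Request:
play_rows:
  series:
    - [0,-0.0005,0,0,0.02,0,0]
    - [0,-0.0005,0,0,0.02,0,0]
    - [0,-0.0005,0,0,0.02,0,0]
    - [0,-0.0005,0,0,0.02,0,0]

```text
clock: 7.75
position: [563.8, 7.9, 106.9]
ee_rot: [-0.493, 0.508, -0.506, 0.493]
contact_force: [4.3, -2.7, -11.4]
gripper_width: 12.8
```

```bash
python3 -c "from h import *; go((564.3,7.7,106),273.4)"
```

```text
t 7.75 pos [563.8   7.9 106.9] jaw -91.63 j [ 0.301  0.404 -0.307 -0.002 -0.861  1.243]
F [  4.32  -2.68 -11.38] M [-0.575 -1.417  0.199] w 12.8
shift mm [0.2 0.9 0.5] turn [ 0.0016 -0.0878 -0.0011]
```

Request:
play_rows:
  series:
    - [0,-0.001,0.0003,0,0.01,0,0]
    - [0,-0.001,0.0003,0,0.01,0,0]
    - [0,-0.0005,0,0,0.01,0,0]

```text
clock: 8.05
position: [563.8, 7.9, 106.9]
ee_rot: [-0.486, 0.516, -0.513, 0.484]
contact_force: [3.8, -1.0, -10.7]
gripper_width: 13.0
```

```bash
python3 -c "from h import *; go((564.3,7.7,106),273.4)"
```

```text
t 8.05 pos [563.8   7.9 106.9] jaw -93.36 j [ 0.3    0.405 -0.306 -0.003 -0.864  1.213]
F [  3.83  -0.98 -10.69] M [-0.424 -1.392  0.608] w 13.0
shift mm [0.2 0.9 0.5] turn [ 0.0038 -0.1179 -0.0008]
```

Request:
play_rows:
  series:
    - [0,0,0,0,-0.03,0,0]

```text
clock: 8.15
position: [563.8, 7.9, 106.8]
ee_rot: [-0.494, 0.508, -0.506, 0.492]
contact_force: [2.5, -2.0, -7.6]
gripper_width: 12.3
```

```bash
python3 -c "from h import *; go((564.3,7.7,106),273.4)"
```

```text
t 8.15 pos [563.8   7.9 106.8] jaw -91.61 j [ 0.3    0.405 -0.306 -0.002 -0.864  1.244]
F [ 2.51 -2.   -7.65] M [-0.53  -1.092  0.12 ] w 12.3
shift mm [0.2 0.8 0.5] turn [ 0.004  -0.0875 -0.0005]
```

Request:
play_rows:
  series:
    - [0,-0.0012,0.0002,0,0,0,0]
    - [0,-0.0012,0,0,0,0,0]

```text
clock: 8.35
position: [563.8, 7.9, 108.3]
ee_rot: [-0.493, 0.509, -0.506, 0.491]
contact_force: [4.7, -1.6, -14.0]
gripper_width: 12.9
```

```bash
python3 -c "from h import *; go((564.3,7.7,106),273.4)"
```

```text
t 8.35 pos [563.8   7.9 108.3] jaw -91.72 j [ 0.3    0.403 -0.303 -0.003 -0.869  1.242]
F [  4.7   -1.65 -13.99] M [-0.533 -1.69   0.105] w 12.9
shift mm [0.2 2.3 0.5] turn [ 0.0048 -0.0894 -0.0008]
```

Request:
play_rows:
  series:
    - [0,0,0,0,0.003,0,0]

```text
clock: 8.45
position: [563.9, 7.9, 108.4]
ee_rot: [-0.492, 0.51, -0.507, 0.49]
contact_force: [3.6, -2.6, -10.5]
gripper_width: 12.7
```

Run:
```python
from h import *
go((564.3,7.7,106),273.4)
b=snap('side','s2.png')
cv2.imwrite('pics/c2.png',cv2.resize(cv2.imread('pics/s2.png')[215:305,290:380],(540,540),interpolation=cv2.INTER_CUBIC))
```

```text
t 8.45 pos [563.9   7.9 108.4] jaw -91.94 j [ 0.3    0.403 -0.303 -0.003 -0.869  1.239]
F [  3.57  -2.6  -10.51] M [-0.403 -1.284  0.183] w 12.7
shift mm [0.2 2.4 0.4] turn [ 0.0047 -0.0932 -0.0008]
```

View pics/c2.png

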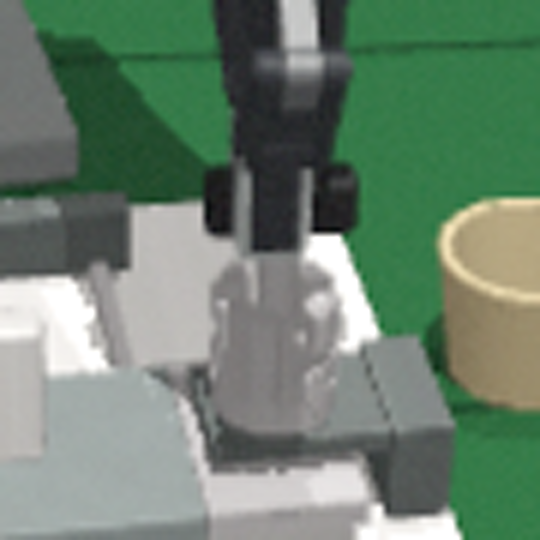

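The side crop shows the fingers centred on the T-bar at crop px (280,200), with the knob clear of the collar. The grip is good, so I'll keep feeling upward.

Request:
play_rows:
  series:
    - [0,-0.001,0.0002,0,0,0,0]
    - [0,0,0,0,0,0,0]

```text
clock: 8.7
position: [563.9, 7.9, 109.1]
ee_rot: [-0.492, 0.51, -0.507, 0.49]
contact_force: [3.1, -1.9, -10.3]
gripper_width: 12.9
```

```bash
python3 -c "from h import *; go((564.3,7.7,106),273.4)"
```

```text
t 8.7 pos [563.9   7.9 109.1] jaw -91.99 j [ 0.3    0.403 -0.302 -0.003 -0.871  1.238]
F [  3.09  -1.92 -10.34] M [-0.416 -1.331  0.155] w 12.9
shift mm [0.2 3.1 0.4] turn [ 0.0051 -0.094  -0.0009]
```

Request:
play_rows:
  series:
    - [0,-0.001,0.0002,0,0,0,0]
    - [0,0,0,0,0.002,0,0]

```text
clock: 8.9
position: [563.9, 7.9, 110.0]
ee_rot: [-0.492, 0.511, -0.508, 0.489]
contact_force: [4.0, -1.5, -10.0]
gripper_width: 12.9
```

```bash
python3 -c "from h import *; go((564.3,7.7,106),273.4)"
```

```text
t 8.9 pos [563.9   7.9 110. ] jaw -92.14 j [ 0.3    0.402 -0.3   -0.003 -0.874  1.236]
F [ 4.03 -1.52 -9.99] M [-0.416 -1.318  0.146] w 12.9
shift mm [0.2 4.  0.4] turn [ 0.0055 -0.0966 -0.001 ]
```

Request:
play_rows:
  series:
    - [0,-0.001,0.0002,0,0,0,0]
    - [0,0,0,0,0,0,0]

```text
clock: 9.1
position: [564.0, 7.9, 111.2]
ee_rot: [-0.492, 0.511, -0.508, 0.489]
contact_force: [3.5, -1.0, -9.6]
gripper_width: 12.7
```

```bash
python3 -c "from h import *; go((564.3,7.7,106),273.4)"
```

```text
t 9.1 pos [564.    7.9 111.2] jaw -92.17 j [ 0.3    0.401 -0.299 -0.004 -0.877  1.235]
F [ 3.49 -1.01 -9.62] M [-0.381 -1.299  0.08 ] w 12.7
shift mm [0.2 5.1 0.4] turn [ 0.0059 -0.0971 -0.0011]
```

Request:
play_rows:
  series:
    - [0,0,0,0,0.015,0,0]

```text
clock: 9.2
position: [563.9, 8.0, 111.2]
ee_rot: [-0.488, 0.515, -0.512, 0.485]
contact_force: [3.8, -1.8, -12.3]
gripper_width: 13.1
```

```bash
python3 -c "from h import *; go((564.3,7.7,106),273.4)"
```

```text
t 9.2 pos [563.9   8.  111.2] jaw -93.07 j [ 0.3    0.4   -0.299 -0.004 -0.877  1.22 ]
F [  3.84  -1.79 -12.32] M [-0.392 -1.392  0.169] w 13.1
shift mm [0.2 5.2 0.4] turn [ 0.0058 -0.1129 -0.0011]
```

Request:
play_rows:
  series:
    - [0,0,0,0,0.012,0,0]

```text
clock: 9.3
position: [564.0, 8.0, 111.2]
ee_rot: [-0.484, 0.518, -0.515, 0.482]
contact_force: [4.2, -1.9, -11.6]
gripper_width: 12.8
```

```bash
python3 -c "from h import *; go((564.3,7.7,106),273.4)"
```

```text
t 9.3 pos [564.    8.  111.2] jaw -93.81 j [ 0.3    0.4   -0.299 -0.004 -0.877  1.207]
F [  4.19  -1.91 -11.61] M [-0.385 -1.361  0.261] w 12.8
shift mm [0.3 5.2 0.4] turn [ 0.0057 -0.1258 -0.0012]
```

Request:
play_rows:
  series:
    - [0,-0.0008,0.0002,0,-0.008,0,0]
    - [0,0,0,0,0,0,0]

```text
clock: 9.5
position: [564.1, 8.0, 112.2]
ee_rot: [-0.486, 0.516, -0.513, 0.484]
contact_force: [2.2, -0.9, -8.7]
gripper_width: 12.8
```

```bash
python3 -c "from h import *; go((564.3,7.7,106),273.4)"
```

```text
t 9.5 pos [564.1   8.  112.2] jaw -93.36 j [ 0.3    0.4   -0.297 -0.004 -0.88   1.215]
F [ 2.22 -0.86 -8.66] M [-0.342 -1.024  0.091] w 12.8
shift mm [0.3 6.2 0.3] turn [ 0.006  -0.118  -0.0012]
```

Request:
play_rows:
  series:
    - [0,0,0,0,0.012,0,0]

```text
clock: 9.6
position: [564.0, 8.1, 112.5]
ee_rot: [-0.483, 0.519, -0.516, 0.481]
contact_force: [2.7, -1.8, -10.0]
gripper_width: 12.9
```

```bash
python3 -c "from h import *; go((564.3,7.7,106),273.4)"
```

```text
t 9.6 pos [564.    8.1 112.5] jaw -94.1 j [ 0.3    0.399 -0.297 -0.004 -0.88   1.202]
F [  2.69  -1.81 -10.  ] M [-0.265 -1.069  0.011] w 12.9
shift mm [0.4 6.5 0.3] turn [ 0.006  -0.131  -0.0012]
```

Turning no longer meets resistance: the torque is about 0. I'll keep twisting gently at this height.

Request:
play_rows:
  series:
    - [0,-0.0001,0,0,0.02,0,0]
    - [0,-0.0001,0,0,0.02,0,0]

```text
clock: 9.8
position: [564.0, 8.2, 113.1]
ee_rot: [-0.471, 0.53, -0.526, 0.469]
contact_force: [2.4, -0.7, -10.6]
gripper_width: 12.9
```

```bash
python3 -c "from h import *; go((564.3,7.7,106),273.4)"
```

```text
t 9.8 pos [564.    8.2 113.1] jaw -96.61 j [ 0.3    0.398 -0.296 -0.004 -0.881  1.158]
F [  2.38  -0.71 -10.57] M [-2.220e-01 -1.136e+00  1.000e-03] w 12.9
shift mm [0.5 7.1 0.4] turn [ 0.0057 -0.1746 -0.0014]
```

Request:
play_rows:
  series:
    - [0,0.0002,0,0,0.04,0,0]
    - [0,0.0002,0,0,0.04,0,0]
    - [0,0.0002,0,0,0.04,0,0]

```text
clock: 10.1
position: [564.1, 8.6, 112.7]
ee_rot: [-0.437, 0.559, -0.555, 0.435]
contact_force: [3.5, -1.2, -10.3]
gripper_width: 12.7
```

```bash
python3 -c "from h import *; go((564.3,7.7,106),273.4)"
```

```text
t 10.1 pos [564.1   8.6 112.7] jaw -103.94 j [ 0.3    0.399 -0.297 -0.005 -0.88   1.03 ]
F [  3.46  -1.15 -10.33] M [-0.154 -1.111  0.014] w 12.7
shift mm [0.8 6.7 0.4] turn [ 0.0052 -0.3027 -0.0019]
```

Request:
play_rows:
  series:
    - [0.0002,0.0001,0,0,0.05,0,0]
    - [0.0002,0.0001,0,0,0.05,0,0]
    - [0.0002,0.0001,0,0,0.05,0,0]
    - [0.0002,0.0001,0,0,0.05,0,0]
    - [0.0002,0.0001,0,0,0.05,0,0]

```text
clock: 10.6
position: [564.4, 9.3, 112.6]
ee_rot: [-0.358, 0.612, -0.608, 0.358]
contact_force: [4.0, 0.1, -9.9]
gripper_width: 12.8
```

```bash
python3 -c "from h import *; go((564.3,7.7,113),197)"
```

```text
t 10.6 pos [564.4   9.3 112.6] jaw -119.14 j [ 0.301  0.398 -0.297 -0.007 -0.877  0.766]
F [ 4.    0.1  -9.95] M [-0.017 -1.057 -0.041] w 12.8
shift mm [ 1.4 -0.4  0.6] turn [ 5.500e-03  7.655e-01 -5.000e-04]
```

Request:
play_rows:
  series:
    - [0,0.0,0.0002,0,0.05,0,0]
    - [0,0.0,0.0002,0,0.05,0,0]
    - [0,0,0,0,0.05,0,0]
    - [0,0,0,0,0.05,0,0]
    - [0,0,0,0,0.05,0,0]
    - [0,0,0,0,0.05,0,0]

```text
clock: 11.2
position: [565.1, 10.1, 112.9]
ee_rot: [-0.257, 0.661, -0.657, 0.257]
contact_force: [3.5, -1.5, -10.1]
gripper_width: 12.8
```

```bash
python3 -c "from h import *; go((564.3,7.7,113),197)"
```

```text
t 11.2 pos [565.1  10.1 112.9] jaw -137.37 j [ 0.301  0.399 -0.295 -0.007 -0.878  0.447]
F [  3.49  -1.53 -10.05] M [-0.27  -1.15   0.058] w 12.8
shift mm [ 2.2 -0.1  1.2] turn [ 0.0057  0.4474 -0.0007]
```

Request:
play_rows:
  series:
    - [0,0,0,0,0.05,0,0]
    - [0,0,0,0,0.05,0,0]
    - [0,0,0,0,0.05,0,0]
    - [0,0,0,0,0.05,0,0]
    - [0,0,0,0,0.05,0,0]
    - [0,0,0,0,0.05,0,0]

```text
clock: 11.8
position: [566.0, 10.7, 113.4]
ee_rot: [-0.149, 0.693, -0.689, 0.15]
contact_force: [2.7, -0.4, -10.4]
gripper_width: 13.1
```

```bash
python3 -c "from h import *; go((564.3,7.7,113),197)"
```

```text
t 11.8 pos [566.   10.7 113.4] jaw -155.57 j [ 0.302  0.399 -0.294 -0.007 -0.877  0.128]
F [  2.73  -0.41 -10.36] M [-0.334 -1.191  0.021] w 13.1
shift mm [2.8 0.4 2. ] turn [ 0.0049  0.1297 -0.0014]
```

Request:
play_rows:
  series:
    - [0,0.0001,0,0,0.04,0,0]
    - [0,0.0001,0,0,0.04,0,0]
    - [0,0.0001,0,0,0.03,0,0]

```text
clock: 12.1
position: [566.3, 10.8, 113.3]
ee_rot: [-0.108, 0.7, -0.697, 0.109]
contact_force: [3.5, -1.5, -11.0]
gripper_width: 12.9
```

```bash
python3 -c "from h import *; go((564.3,7.7,113),197)"
```

```text
t 12.1 pos [566.3  10.8 113.3] jaw -162.3 j [ 0.303  0.399 -0.294 -0.006 -0.876  0.01 ]
F [  3.47  -1.46 -11.03] M [-0.432 -1.182  0.004] w 12.9
shift mm [2.9 0.3 2.4] turn [ 0.0045  0.0122 -0.0016]
```

Request:
play_rows:
  series:
    - [0,0.0001,0,0,0.02,0,0]
    - [0,0.0001,0,0,0.02,0,0]

```text
clock: 12.3
position: [566.5, 10.9, 113.1]
ee_rot: [-0.093, 0.702, -0.699, 0.094]
contact_force: [2.9, -0.7, -10.3]
gripper_width: 12.8
```

```bash
python3 -c "from h import *; go((564.3,7.7,113),197)"
```

```text
t 12.3 pos [566.5  10.9 113.1] jaw -164.77 j [ 0.303  0.399 -0.294 -0.006 -0.876 -0.034]
F [  2.87  -0.71 -10.32] M [-0.39  -1.214 -0.063] w 12.8
shift mm [2.9 0.1 2.5] turn [ 0.0043 -0.031  -0.0015]
```

Request:
play_rows:
  series:
    - [0,0.0008,0,0,0,0,0]
    - [0,0.0008,0,0,0,0,0]
    - [0,0.0008,0,0,0,0,0]

```text
clock: 12.6
position: [566.5, 10.9, 110.8]
ee_rot: [-0.093, 0.702, -0.699, 0.094]
contact_force: [3.2, 0.1, -8.4]
gripper_width: 13.0
```

```bash
python3 -c "from h import *; go((564.3,7.7,113),197)"
```

```text
t 12.6 pos [566.5  10.9 110.8] jaw -164.8 j [ 0.303  0.402 -0.297 -0.005 -0.87  -0.034]
F [ 3.18  0.1  -8.42] M [-0.364 -1.091 -0.059] w 13.0
shift mm [ 3.  -2.2  2.5] turn [ 0.0042 -0.0315 -0.0016]
```

Request:
play_rows:
  series:
    - [0,0.0008,0,0,0,0,0]
    - [0,0.0008,0,0,0,0,0]

```text
clock: 12.8
position: [566.6, 10.9, 109.3]
ee_rot: [-0.093, 0.702, -0.699, 0.094]
contact_force: [3.3, -0.6, -4.4]
gripper_width: 12.7
```

```bash
python3 -c "from h import *; go((564.3,7.7,113),197)"
```

```text
t 12.8 pos [566.6  10.9 109.3] jaw -164.79 j [ 0.303  0.404 -0.298 -0.005 -0.867 -0.034]
F [ 3.31 -0.6  -4.38] M [-0.27  -0.718  0.016] w 12.7
shift mm [ 3.  -3.7  2.5] turn [ 0.004  -0.0313 -0.0016]
```

Request:
play_rows:
  series:
    - [0,0.0005,0,0,0,0,0]
    - [0,0.0002,0,0,0,0,0]

```text
clock: 13.0
position: [566.5, 10.9, 109.4]
ee_rot: [-0.093, 0.702, -0.699, 0.094]
contact_force: [3.0, -1.0, -7.5]
gripper_width: 12.6
```

```bash
python3 -c "from h import *; go((564.3,7.7,113),197)"
```

```text
t 13.0 pos [566.5  10.9 109.4] jaw -164.77 j [ 0.303  0.404 -0.298 -0.005 -0.867 -0.034]
F [ 3.04 -0.97 -7.51] M [-0.313 -0.782 -0.012] w 12.6
shift mm [ 3.  -3.7  2.5] turn [ 0.0038 -0.031  -0.0017]
```

Request:
play_rows:
  series:
    - [0,0.001,0,0,0,0,0]
    - [0,0.0005,0,0,0,0,0]

```text
clock: 13.2
position: [566.6, 10.9, 109.3]
ee_rot: [-0.093, 0.702, -0.7, 0.094]
contact_force: [0.9, -1.5, -3.8]
gripper_width: 12.7
```

```bash
python3 -c "from h import *; go((564.3,7.7,113),197)"
```

```text
t 13.2 pos [566.6  10.9 109.3] jaw -164.74 j [ 0.303  0.404 -0.299 -0.004 -0.866 -0.034]
F [ 0.88 -1.49 -3.8 ] M [-0.195 -0.34  -0.02 ] w 12.7
shift mm [ 3.  -3.7  2.4] turn [ 0.0034 -0.0304 -0.0021]
```

Request:
play_rows:
  series:
    - [0,0,0,0,0,0,0.02]
    - [0,0,0,0,0,0,0.04]
    - [0,0,0,0,0,0,0.04]
    - [0,-0.015,0,0,0,0,0.04]
    - [0,-0.025,0,0,0,0,0.05]
    - [0,-0.025,0,0,0,0,0.05]

```text
clock: 13.8
position: [565.0, 10.4, 175.8]
ee_rot: [-0.096, 0.702, -0.7, 0.093]
contact_force: [0.4, 0.1, 0.5]
gripper_width: 49.9
```

Run:
```python
from h import *
go((477,3.2,165),273.4)
a=snap('top','t3.png');b=snap('side','s3.png')
A=cv2.resize(cv2.imread('pics/t3.png')[180:290,300:410],(400,400),interpolation=cv2.INTER_CUBIC)
B=cv2.resize(cv2.imread('pics/s3.png')[215:305,290:380],(400,400),interpolation=cv2.INTER_CUBIC)
cv2.imwrite('pics/c3.png',np.hstack([A,B]))
```

```text
t 13.8 pos [565.   10.4 175.8] jaw -164.7 j [ 0.303  0.332 -0.218 -0.004 -1.024 -0.034]
F [0.44 0.05 0.5 ] M [ 0.01  -0.046  0.02 ] w 49.9
shift mm [ 86.7  11.1 -16.3] turn [ 5.0000e-03 -1.3631e+00  1.0000e-03]
```

View pics/c3.png

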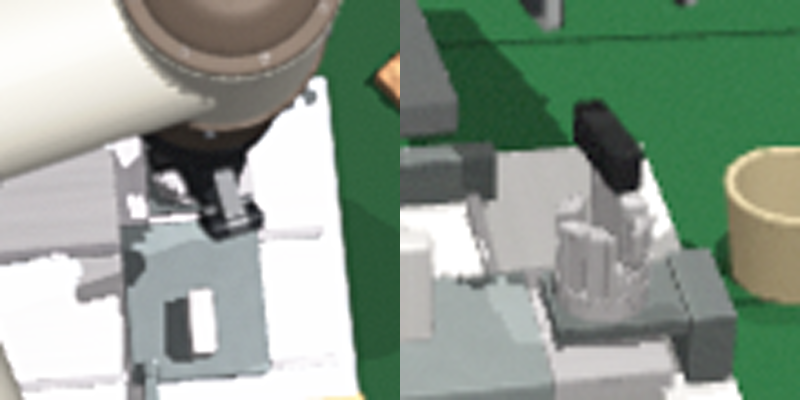

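The knob now stands raised and twisted, with the bar roughly along gauge y and the gripper clear of it. Next is the handle.

Request:
play_rows:
  series:
    - [0,0,0,0,-0.136,0,0.06]
    - [0,0,0,0,-0.136,0,0.06]
    - [0,0,0,0,-0.136,0,0.06]
    - [0,0,0,0,-0.136,0,0.06]
    - [0,0,0,0,-0.136,0,0.06]
    - [0,0,0,0,-0.136,0,0.06]
    - [0,0,0,0,-0.136,0,0.06]
    - [0,0,0,0,-0.136,0,0.06]
    - [0,0,0,0,-0.136,0,0.06]
    - [0,0,0,0,-0.136,0,0.06]

```text
clock: 14.9
position: [565.8, 10.9, 178.1]
ee_rot: [-0.525, 0.471, -0.471, 0.529]
contact_force: [-0.3, -0.2, 0.2]
gripper_width: 59.8
```

```bash
python3 -c "from h import *; go((477,3.4,150),273.4)"
```

```text
t 14.9 pos [565.8  10.9 178.1] jaw -83.57 j [ 0.304  0.328 -0.219 -0.004 -1.02   1.381]
F [-0.28 -0.25  0.2 ] M [0.012 0.009 0.034] w 59.8
shift mm [ -2.3  27.8 -89.1] turn [-0.0033  0.0529 -0.0043]
```

Request:
play_rows:
  series:
    - [-0.002,0.0,-0.04,-0.003,0.053,-0.004,0.06]
    - [0,0,-0.04,0,0,0,0.06]
    - [0,0.01,-0.005,0,0,0,0.06]
    - [0,0.01,0,0,0,0,0.06]
    - [0,0,0,0,0,0,0.06]

```text
clock: 15.4
position: [478.6, 5.5, 155.1]
ee_rot: [0.515, -0.485, 0.485, -0.515]
contact_force: [0.9, -0.7, 0.0]
gripper_width: 60.0
```

```bash
python3 -c "from h import *; go((477,3.4,50),273.4)"
```

```text
t 15.4 pos [478.6   5.5 155.1] jaw -86.56 j [ 0.352  0.213 -0.451 -0.    -0.908  1.279]
F [ 0.89 -0.71  0.  ] M [-0.012 -0.058 -0.009] w 60.0
shift mm [  2.  105.1  -1.6] turn [0.001  0.0008 0.0001]
```

Request:
play_rows:
  series:
    - [0.002,0.02,-0.002,0,0,0,0.06]
    - [0,0.02,-0.001,0,0,0,0.06]
    - [0,0.015,-0.001,0,0,0,0.06]
    - [0,0,0,0,0,0,0.06]

```text
clock: 15.8
position: [480.5, 4.1, 98.3]
ee_rot: [-0.514, 0.484, -0.485, 0.516]
contact_force: [0.5, -1.1, 0.7]
gripper_width: 60.0
```

```bash
python3 -c "from h import *; go((477,3.4,50),273.4)"
```

```text
t 15.8 pos [480.5   4.1  98.3] jaw -86.53 j [ 0.348  0.29  -0.522  0.002 -0.756  1.282]
F [ 0.48 -1.06  0.65] M [-0.019  0.013 -0.061] w 60.0
shift mm [ 0.4 48.3 -3.7] turn [-0.0031  0.0013  0.0004]
```

Request:
play_rows:
  series:
    - [0.0005,0.016,-0.005,-0.003,0,0,0.06]
    - [0,0.016,-0.002,0,0,0,0.06]
    - [0,0.013,-0.001,0,0,0,0.05]
    - [0,0,0,0,0,0,0.05]

```text
clock: 16.2
position: [479.1, 4.2, 53.7]
ee_rot: [-0.514, 0.483, -0.486, 0.517]
contact_force: [0.0, 0.3, -0.2]
gripper_width: 49.9
```

```bash
python3 -c "from h import *; go((477,3.4,50),273.4)"
```

```text
t 16.2 pos [479.1   4.2  53.7] jaw -86.45 j [ 0.35   0.358 -0.574  0.004 -0.633  1.279]
F [ 0.    0.28 -0.21] M [-0.034  0.024 -0.007] w 49.9
shift mm [ 0.7  3.7 -2.1] turn [-0.0061  0.0026  0.0006]
```

Request:
play_rows:
  series:
    - [0.0005,0,-0.002,-0.006,0.002,0,0.03]
    - [0,0,0,0,0,0,0.02]
    - [0,0,0,0,0,0,0.01]
    - [0,0,0,0,0,0,0]
    - [0,0,0,0,0,0,0]
    - [0,0,0,0,0,0,0]

```text
clock: 16.8
position: [479.7, 4.0, 55.6]
ee_rot: [-0.514, 0.484, -0.486, 0.516]
contact_force: [0.5, -1.1, -3.6]
gripper_width: 12.9
```

```bash
python3 -c "from h import *; go((477,3.4,50),273.4)"
```

```text
t 16.8 pos [479.7   4.   55.6] jaw -86.55 j [ 3.490e-01  3.560e-01 -5.680e-01  1.000e-03 -6.420e-01  1.281e+00]
F [ 0.5  -1.08 -3.58] M [-0.139 -0.242  0.049] w 12.9
shift mm [ 0.5  5.6 -2.8] turn [-0.0036  0.0008 -0.0002]
```

Request:
play_rows:
  series:
    - [-0.002,0,0,0,0,0,0]
    - [-0.003,0,0,0,0,0,0]
    - [-0.004,0,0,0,0,0,0]

```text
clock: 17.1
position: [479.2, 12.6, 55.6]
ee_rot: [-0.514, 0.484, -0.486, 0.515]
contact_force: [2.4, -2.7, -4.2]
gripper_width: 13.1
```

```bash
python3 -c "from h import *; go((474.8,88.5,53),273.4)"
```

```text
t 17.1 pos [479.2  12.6  55.6] jaw -86.58 j [ 0.367  0.356 -0.57   0.003 -0.642  1.261]
F [ 2.39 -2.66 -4.17] M [-0.679 -0.384  0.047] w 13.1
shift mm [-76.1   2.6   0.1] turn [-0.0035  0.0003  0.0007]
```

Request:
play_rows:
  series:
    - [-0.008,0,0,0,0,0,0]
    - [-0.008,0,0,0,0,0,0]
    - [-0.008,0,0,0,0,0,0]
    - [-0.008,0,0,0,0,0,0]
    - [-0.008,0,0,0,0,0,0]
    - [-0.008,0,0,0,0,0,0]
    - [-0.008,0,0,0,0,0,0]
    - [-0.005,0,0,0,0,0,0]

```text
clock: 17.9
position: [475.2, 79.1, 55.6]
ee_rot: [-0.514, 0.484, -0.486, 0.516]
contact_force: [1.3, -3.4, -4.0]
gripper_width: 13.1
```

```bash
python3 -c "from h import *; go((474.8,88.8,53),273.4)"
```

```text
t 17.9 pos [475.2  79.1  55.6] jaw -86.54 j [ 0.505  0.359 -0.565  0.004 -0.644  1.123]
F [ 1.29 -3.45 -3.98] M [-0.666 -0.54  -0.016] w 13.1
shift mm [-9.7  2.6  0.2] turn [-0.0036  0.0011  0.0011]
```

Request:
play_rows:
  series:
    - [-0.003,0,0,0,0,0,0]
    - [-0.003,0,0,0,0,0,0]
    - [-0.002,0,0,0,0,0,0]

```text
clock: 18.2
position: [474.5, 87.4, 55.6]
ee_rot: [-0.515, 0.483, -0.486, 0.515]
contact_force: [7.2, -15.6, -6.1]
gripper_width: 12.9
```

```bash
python3 -c "from h import *; go((474.8,88.8,53),273.4)"
```

```text
t 18.2 pos [474.5  87.4  55.6] jaw -86.49 j [ 0.522  0.361 -0.563  0.006 -0.646  1.105]
F [  7.17 -15.58  -6.13] M [-4.236 -2.207 -0.056] w 12.9
shift mm [-1.4  2.6  0.3] turn [-0.0029  0.002   0.0027]
```

Request:
play_rows:
  series:
    - [-0.0015,0,0,0,0,0,0]
    - [-0.0015,0,0,0,0,0,0]

```text
clock: 18.4
position: [474.6, 87.2, 55.6]
ee_rot: [0.516, -0.482, 0.487, -0.514]
contact_force: [4.5, -10.8, -4.0]
gripper_width: 12.9
```

```bash
python3 -c "from h import *; go((474.8,88.8,53),273.4)"
```

```text
t 18.4 pos [474.6  87.2  55.6] jaw -86.52 j [ 0.524  0.361 -0.564  0.012 -0.648  1.098]
F [  4.55 -10.83  -4.03] M [-2.388 -1.491  0.012] w 12.9
shift mm [-1.6  2.6  0.3] turn [-0.0016  0.0014  0.0071]
```

It has met the end stop: 15 N, with no further travel. Now I'll release it and lift clear.

Request:
play_rows:
  series:
    - [0,0,0,0,0,0,0]
    - [0,0,0,0,0,0,0.025]
    - [0,0,0,0,0,0,0.045]
    - [0,0,0,0,0,0,0.045]
    - [0,-0.015,0,0,0,0,0.045]
    - [0,-0.03,0,0,0,0,0.045]
    - [0,-0.03,0,0,0,0,0.045]
    - [0,-0.03,0,0,0,0,0.045]
    - [0,0,0,0,0,0,0.045]

```text
clock: 19.3
position: [474.9, 89.9, 166.3]
ee_rot: [0.516, -0.482, 0.487, -0.515]
contact_force: [1.2, -0.2, -0.1]
gripper_width: 44.8
```

Run:
```python
from h import *
go((474.8,88.8,160),273.4)
snap('top','t4.png');snap('side','s4.png')
A=cv2.resize(cv2.imread('pics/t4.png')[150:350,190:470],None,fx=1.5,fy=2,interpolation=cv2.INTER_CUBIC)
B=cv2.resize(cv2.imread('pics/s4.png')[215:345,230:410],(380,400),interpolation=cv2.INTER_CUBIC)
cv2.imwrite('pics/c4.png',np.hstack([A,B])[:,:800])
```

```text
t 19.3 pos [474.9  89.9 166.3] jaw -86.45 j [ 0.528  0.205 -0.431  0.008 -0.934  1.1  ]
F [ 1.23 -0.19 -0.1 ] M [ 0.069 -0.039  0.02 ] w 44.8
shift mm [ 1.   6.3 -0.2] turn [-0.0037  0.0027  0.0056]
```

View pics/c4.png

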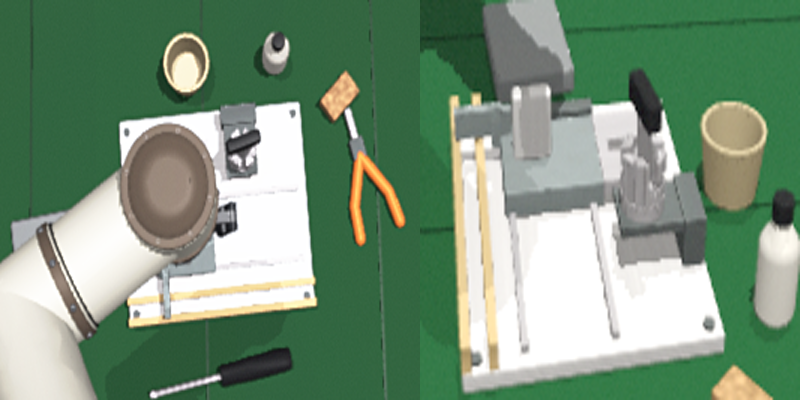

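The block sits against the end stop and the knob is parked up, and everything lying around looks unmoved. I'll do one numeric check of the bar angle and the objects before handing in.

Run:
```python
from h import *
im=get_image('top'); c=im['color'].astype(int)
u0,u1,v0,v1=338,368,211,232
g=(c[v0:v1,u0:u1].max(2)<50).astype(np.uint8)
n,l,st,ce=cv2.connectedComponentsWithStats(g); i=1+np.argmax(st[1:,4]); vs,us=np.nonzero(l==i)
P=np.array([ray(im,u+u0,v+v0,132)[:2] for u,v in zip(us,vs)])
d=np.linalg.svd(P-P.mean(0))[2][0]; a=np.degrees(np.arctan2(d[1],d[0]))
print('knob px',st[i],P.mean(0),'angle to jig x',(3.4-a)%180, 'length',np.ptp(P@d))
s0=cv2.imread('pics/side0.png').astype(int); s=cv2.imread('pics/s4.png').astype(int)
t0=cv2.imread('pics/top0.png').astype(int); t=cv2.imread('pics/t4.png').astype(int)
for nm,(x0,x1,y0,y1) in dict(glue=(362,386,162,190),pot=(296,332,163,202),pliers=(422,462,200,274),wax=(402,432,184,212),driver=(286,388,320,352)).items():
    print(nm,'mean abs diff',np.abs(t[y0:y1,x0:x1]-t0[y0:y1,x0:x1]).mean().round(1))
print('scale(side)',np.abs(s[214:242,258:302]-s0[214:242,258:302]).mean().round(1))
```

```text
knob px [ 3  9 22  7 38] [559.55333862  13.63693559] angle to jig x 86.35221996552686 length 42.02532987555829
glue mean abs diff 1.7
pot mean abs diff 1.6
pliers mean abs diff 1.5
wax mean abs diff 1.7
driver mean abs diff 6.9
scale(side) 33.5
```

```bash
python3 -c "
from h import *
print(job_done())"
```

```text
the job is handed in; nothing more can be done
None
```

The plunger is parked in its rest notch and the stop block is at its end stop. I handed the job in at about 19.5 s; no verdict came back.

**Plunger:**
- The knob was blocked up to about 12.5 mm above seated and turned freely from about 13.5 mm.
- I twisted the tool about 78° clockwise and let the knob down. It landed about 10.6 mm above seated, below the height where it had been blocked, and stayed up when released.
- During the search, one twist bias built up to about 0.6 N m before I backed it off. By your 15 mm figure that is right around the 40 N collar limit. I can't rule out that it passed it, because I only saw the end-of-step reading.

**Stop block:** It slid freely at about 3 N. It stopped on the end stop after about 83 mm of tool travel, at a push of about 15 N. I then released it and lifted clear.

**Last checks:**
- The final picture shows the knob up and turned and the block against the end stop. By the last reading, with about zero contact force, the gripper was touching nothing.
- The bar-angle measurement was rough: 86° from a small dark patch of pixels, about 73° by eye. Both are above the required 67°.
- Glue bottle, pot, pliers and wax block match the first pictures.
- The picture comparison was inconclusive for two things. The screwdriver patch differed slightly, probably arm shadow. The scale patch differed a lot, probably the handle now overlapping it plus shadow. The gripper did not go near either of them.

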